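Start the cure on a press-on nail set

TASK

The freshly gelled press-on nails are waiting on the pulled-out tray of the white curing lamp. With the fingertips, push the tray gently all the way home under the hood by its front lip, then start the medium cure: press the middle of the three timer buttons on top of the hood (the one marked with two dots) fully down and let it come up again. Leave the other two buttons, the wet nails and everything else on the desk alone, do not shove or lift the lamp, and withdraw.

Things in the scene. Friction and masses are not known exactly. Their poses are not given: they have to be found in the camera images.
- lamp: White LED nail-curing lamp, 240 mm wide (its y), 200 mm deep (its x), 100 mm high, about 1.5 kg with its tray, loose on the desk on rubber feet; a sideways push over about 10 N can slide it. Origin at the centre of its underside; +x points from its open mouth to its back, so the mouth faces -x (towards the robot, up to 0.3 rad askew); z up. The hood's front edge is at x = -100 mm, where its brow is 70 mm high, sloping up to the flat top (100 mm high) from x = -65 mm back
- tray (a joint): how far the steel tray is pulled out of the lamp's mouth, in m: 0 is fully home (end stop), 0.10 fully out, and it slides along the lamp's x. It takes about 1 to 2 N to slide, and stays where it is left
- tray_lip (a point): centre of the front (outer) face of the tray's turned-up front lip, a steel strip 170 mm wide, reaching from 4 to 32 mm above the desk with a thin rose edging; this point is 17 mm above the desk. The face looks to the lamp's -x and is to be pushed towards +x. With the tray home it stands 45 mm in front of the hood's front edge
- nail_set: five pink and red press-on nails, wet with gel, on short stems on a black bar 150 mm long (along y) and 24 mm wide that is held fast to the tray by magnets; origin under the centre of the bar, 75 mm behind the front face of the tray's lip; the nails reach 34 mm above the desk. Not to be touched
- two_dot (a joint): middle timer button, marked with two dots: 0 is up, 0.005 m fully down. It sits on a spring (about 1.5 N to start, 4 N fully down, then a hard stop) and comes up by itself
- two_dot_top (a point): centre of the top of the middle, two-dot timer button: a dark grey round key 24 mm across, standing 8 mm proud of the flat top of the hood (108 mm above the desk), 70 mm behind the hood's front edge
- one_dot (a joint): timer button marked with one dot, on the lamp's +y side of the middle one; same key and travel. Not to be pressed
- one_dot_top (a point): centre of the top of the one-dot button, 52 mm from the middle one
- three_dot (a joint): timer button marked with three dots, on the lamp's -y side of the middle one; same key and travel. Not to be pressed
- three_dot_top (a point): centre of the top of the three-dot button, 52 mm from the middle one
- red_polish: bottle of red nail polish with a black cap, loose, 35 mm across, 78 mm high, origin under its centre; stands in front of the lamp to one side of the tray
- blue_polish: bottle of blue nail polish with a black cap, loose, same size, origin under its centre; stands in front of the lamp to the other side of the tray
- file_pot: steel pot 68 mm across and 95 mm high holding nail files that reach about 155 mm above the desk; loose, origin under its centre; stands beside the lamp
- pump_bottle: teal pump bottle with a white pump, 55 mm across, 146 mm high, loose, origin under its centre; stands on the other side of the lamp

How it is judged (in metres and radians):
On the way, in this order (a step that is already met when the one before it is completed fails the run):
1. the tray is pushed fully home (within 4 mm) (value of joint tray below 0.004 m), for 0.1 s.
2. with the tray home, the two-dot button is pressed down (over 3.5 mm of its 5 mm) by the fingers (value of joint two_dot above 0.0035 m and value of joint tray below 0.005 m and contact force between the fingers and lamp above 0.5 N), for 0.05 s.
At the end, for the whole second after the job is handed in: the tray is home within 5 mm, all three buttons are up (within 1 mm), the lamp stands at rest on the desk within 20 mm of where it was, and both polish bottles, the file pot and the pump bottle stand upright within 10 mm of where they were (value of joint tray below 0.005 m and value of joint each of two_dot, one_dot, three_dot below 0.001 m and distance of lamp from where it was at the start of the episode below 0.02 m and angle between lamp's own z axis and vertical below 0.05 rad and linear speed of lamp below 0.01 m/s and distance of each of red_polish, blue_polish, file_pot, pump_bottle from where it was at the start of the episode below 0.01 m and angle between each of red_polish, blue_polish, file_pot, pump_bottle's own z axis and vertical below 0.1 rad); the robot touches nothing.
It fails at once if the one-dot or three-dot button is pressed by more than 2 mm (value of joint any of one_dot, three_dot above 0.002 m).
It fails at once if the two-dot button is pressed (over 2 mm) while the tray is still more than 8 mm out (value of joint two_dot above 0.002 m and value of joint tray above 0.008 m).
It fails at once if the wet nails are touched (contact force between any of the fingers, the arm and nail_set above 0.2 N).
It fails at once if the lamp or its tray is handled roughly: pushed with over 30 N, the tray moved faster than 0.4 m/s, or the lamp lifted, tipped or shoved more than 20 mm (contact force between any of the fingers, the arm and lamp above 30 N or velocity of joint tray below -0.4 m/s or velocity of joint tray above 0.4 m/s or height (world z) of lamp above 0.008 m or angle between lamp's own z axis and vertical above 0.08 rad or distance of lamp from where it was at the start of the episode above 0.02 m).
It fails at once if a polish bottle, the file pot or the pump bottle is moved by more than 10 mm, lifted or tipped (distance of any of red_polish, blue_polish, file_pot, pump_bottle from where it was at the start of the episode above 0.01 m or angle between any of red_polish, blue_polish, file_pot, pump_bottle's own z axis and vertical above 0.2 rad).
It also fails if it takes over 42 s, if anything falls off the work surface, if the arm or the gripper's body presses on something with over 40 N, if the wrist force passes 120 N, or if a joint passes its speed limit or range.

ROBOT

A 6-joint arm with a two-finger parallel gripper is mounted at the origin on the work surface. World frame = base frame: x ahead of the robot, y to its left, z up, the work surface at z = 0. Lengths are in m, angles in degrees, forces in N, time in s.
With the tool pointing down it reaches from about 0.375 to 0.9 m from the base axis. Payload 3.1 kg.
Tool frame: the origin (TCP) lies between the finger pads; the fingertips stand 19 mm ahead of it and the grasp point (between the pads) is the TCP; z points along the fingers, x is the direction in which the jaws open and shut, and the axes are right-handed (so a half turn about z gives the same grasp; the last joint's range is limited). The gripper opens to 87 mm and grips with 3 to 60 N. Pads are 19 mm wide; open, the fingers measure 117 mm over their backs; the gripper's body (75 mm by 190 mm) begins 51 mm behind the grasp point.
Start: joints at [-85.056, 30.224, 82.088, -0, 67.689, -10.227], TCP at [0.164, -0.603, 0.242] pointing down, gripper open.
Joint ranges: [-176.69, 176.69], [-43.24, 126.21], [12.49, 139.97], [-82, 262], [0, 151.66], [-163.58, 163.58]. Speed limits (degrees/s): [159.86, 159.86, 180, 180, 180, 180].

INTERFACE

Orientations are given as a 3x3 rotation matrix whose columns are the frame's x, y, z axes.
In Python, from rig import read_state, capture, camera_info, hand_in, spot_in, silhouettes gives the robot as it stands.
- The arm moves only by the shell command python3 -m jog 'ROWS'. ROWS is text: rows parted by semicolons, each of 7 numbers parted by spaces: the shift along the tool's x, y, z in m, then the turn, a rotation vector about the tool's x, y, z in degrees, then the opening, from 0 (shut) to 1 (fully open). A call has 1 to 8 rows; each row is the pose to reach, as a shift and turn from the pose commanded when the call began, along the tool's axes at that moment; what a row does not reach only later rows make up. A row lasts 1/8 s, in which the tool goes at most 62.5 mm and 10.7 degrees, less where a joint would pass 70% of its speed; a pose out of reach is approached as far as the arm can. A call with a gripper value outside its range is refused whole. The fingers move at their own pace and stop on an object; the grip force is fixed at half the most. Time passes only in rows, so rows that repeat a pose let the fingers close. It gives the time, the measured TCP pose, the force and the opening at its end, in the units of the state.
- read_state(): the state, without advancing time (a new reading comes with each control period).
- capture(name): name is "side" or "top"; returns (picture, depth): 400x640x3 uint8, red, green, blue; 400x640 float32, m along the optical axis (not along the pixel's ray), 0 where there is no reading.
- camera_info(name): a dict with "vfov" (degrees; the focal length in pixels is half the picture's height over the tangent of half this angle, whatever the lens; pixels are square), "cx", "cy" (the principal point, pixels), "R" (3x3) and "t" (3): a world point X has camera coordinates R X + t. Camera axes: x right, y down, z forward; pixel columns grow to the right and rows downward; lengths in m; the calibration is good to about 2 mm. A picture is of the moment at which its call begins. camera_info takes no time and is no camera call.
- hand_in(): hands the job in, once; it reports no verdict.
Trained networks look in the newest picture that a camera, given by its name, has taken for a name from the list of things; names that differ only in an ending like _2 or _b are one class to them, and where a whole thing is asked for, a point or a joint stands for the part that bears it (a point fixed in the world has none). Each returns a list of dicts, best first, with "score" (0 to 1); they miss things now and then, are a little off and sometimes report something else, mostly with a low value. They report only what shows in the picture. A call takes as long as a camera call.
- spot_in(label, camera): "centre" ([x, y, z] in m, in world coordinates, good to about 4 mm: the middle of the surface that is visible of it).
- silhouettes(label, camera): "region" (400x640 bool, what is visible of it).
The state is a dict: "time_s": time; "joint_positions": joint angles; "qvel": joint speeds; "tau": joint torques, N m; "position": TCP position; "tcp_rot": TCP orientation; "force": force on the tool from outside, world axes, zero at the start; "moment": the same for the moment, N m; "opening": opening from 0.0 (shut) to 1.0 (fully open).
Only numpy, scipy, OpenCV 4.12 (cv2) and the standard library are available. Lean on these libraries where they do the work, as an engineer would, in place of code of your own. Each camera call takes 0.05 s, during which the arm holds its last target.

## Working session

There is one attempt and no reset: what is moved stays moved. The work goes in short steps, Python scripts to look and compute and a shell command to move; the robot and the scene stay as the last step left them, time stands still between calls to the robot, and variables do not carry over. Pictures are saved under pics/ and viewed, and the job is handed in when it is done.

```bash
ls; mkdir -p pics
python3 - <<'E'
from rig import *
import cv2,numpy as np
s=read_state(); print(s)
for n in("side","top"):
    p,d=capture(n); cv2.imwrite(f"pics/{n}0.png",p[:,:,::-1]); np.savez(f"pics/{n}0.npz",p=p,d=d)
    print(n,camera_info(n))
    for l in["lamp","tray_lip","two_dot_top","one_dot_top","three_dot_top","nail_set","red_polish","blue_polish","file_pot","pump_bottle"]:
        print(l,[(np.round(r["centre"],4),round(r["score"],2)) for r in spot_in(l,n)[:2]])
E
```

```text
pics
{'time_s': 0.0, 'joint_positions': array([-8.50570258e+01,  3.02793763e+01,  8.21563196e+01, -8.72262908e-05,
        6.76897103e+01, -1.02283931e+01]), 'qvel': array([ 0.01980627,  0.00692661,  0.03106537, -0.06038441,  0.03750656,
       -0.00329611]), 'tau': array([ 2.14809996e-03, -4.40027189e+01, -1.76596212e+01,  6.34052069e-02,
        5.82820375e-02, -1.52560065e-04]), 'position': array([ 0.16352247, -0.60250924,  0.24056757]), 'tcp_rot': array([[ 2.61707248e-01, -9.65147284e-01, -1.89994950e-04],
       [-9.65144899e-01, -2.61707031e-01,  2.18048712e-03],
       [-2.15421423e-03, -3.87276627e-04, -9.99997605e-01]]), 'force': array([ 0.17887594,  0.17964806, -0.96161086]), 'moment': array([-0.03939948, -0.03476116, -0.00417895]), 'opening': 1.000063460538841}
side {'vfov': 45.37570037586748, 'cx': 322.26136121400634, 'cy': 201.53402745696798, 'R': array([[-0.90498113, -0.42506049, -0.01824077],
       [-0.31821123,  0.70470521, -0.63413893],
       [ 0.28240177, -0.56807935, -0.77300394]]), 't': array([0.57214017, 0.23245176, 0.80561814])}
lamp [(array([ 0.6574, -0.0056,
[... 818 characters left out ...]
 -0.99554129]]), 't': array([0.04967037, 0.63089902, 1.08102096])}
lamp [(array([ 0.6708, -0.0289,  0.0971]), 0.69)]
tray_lip [(array([ 0.5527, -0.0021,  0.0033]), 0.76)]
two_dot_top [(array([ 0.6864, -0.0359,  0.1104]), 0.46)]
one_dot_top [(array([0.6964, 0.0131, 0.108 ]), 0.53)]
three_dot_top [(array([ 0.6721, -0.0863,  0.1084]), 0.45)]
nail_set [(array([ 0.5649, -0.0101,  0.0138]), 0.72), (array([ 0.6702, -0.0291,  0.0976]), 0.54)]
red_polish [(array([ 0.5232, -0.1725,  0.0363]), 0.68)]
blue_polish [(array([0.5633, 0.1617, 0.0385]), 0.64), (array([ 0.6706, -0.2154,  0.0957]), 0.27)]
file_pot [(array([0.7669, 0.1331, 0.0739]), 0.72)]
pump_bottle [(array([ 0.6688, -0.2107,  0.0978]), 0.74)]
```

View pics/side0.png

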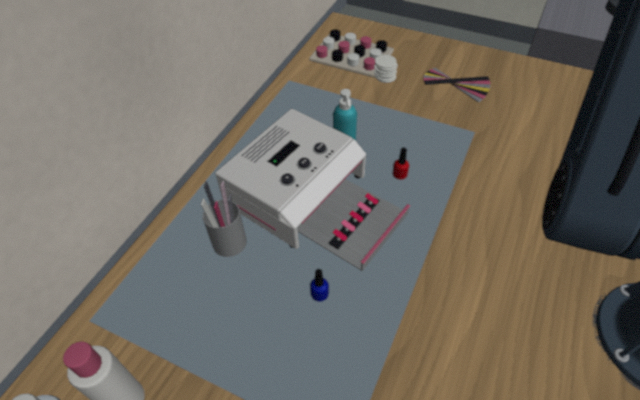

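View pics/top0.png

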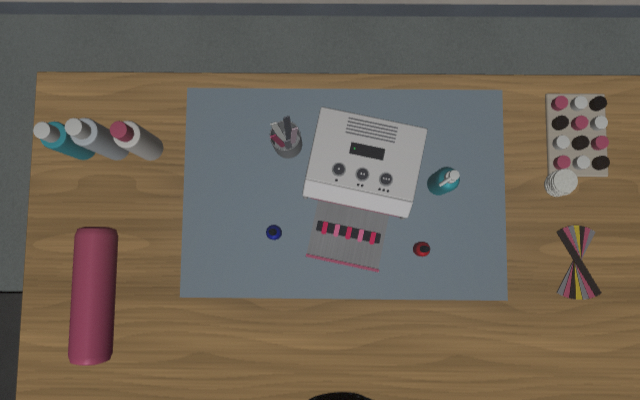

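The side and top views show the lamp skewed about -14°, with the red bottle at (422,249) and the blue bottle at (274,232) in the top view. The lip's rose edge runs from (307,255) to (379,270), and the buttons are at (339,169), (362,174) and (386,179). I'll refine the pose from these.

```bash
cat > h.py <<'E'
from rig import *
import cv2,numpy as np
def ray(n,u,v,z):
    c=camera_info(n);f=200/np.tan(np.radians(c["vfov"]/2))
    R=np.array(c["R"]);t=np.array(c["t"]);o=-R.T@t
    d=R.T@np.array([(u-c["cx"])/f,(v-c["cy"])/f,1]);return o+d*(z-o[2])/d[2]
def proj(n,X):
    c=camera_info(n);f=200/np.tan(np.radians(c["vfov"]/2))
    q=c["R"]@np.array(X)+c["t"];return np.array([f*q[0]/q[2]+c["cx"],f*q[1]/q[2]+c["cy"]])
E
python3 - <<'E'
from h import *
for n in("side","top"):
    p=np.load(f"pics/{n}0.npz")["p"].astype(int)
    r,g,b=p[...,0],p[...,1],p[...,2]
    # buttons
    seeds={"top":[(339,169),(362,174),(386,179)],"side":[(287,179),(304,162),(320,147)]}[n]
    gray=p.mean(2)
    for (u,v) in seeds:
        y,x=np.mgrid[v-9:v+10,u-9:u+10]; m=gray[v-9:v+10,u-9:u+10]<110
        nl,lab,st,ce=cv2.connectedComponentsWithStats(m.astype(np.uint8))
        k=1+np.argmax(st[1:,4]); w=ce[k]+[u-9,v-9]
        box=st[k]
        print(n,"btn",w.round(1),box,ray(n,*w,0.106).round(4))
    m=(r-g>45)&(r-b>10)&(b>g)
    box={"top":(300,250,90,26),"side":(355,198,60,75)}[n]
    x0,y0,w,h=box; ys,xs=np.nonzero(m[y0:y0+h,x0:x0+w]); xs+=x0;ys+=y0
    vx,vy,cx,cy=cv2.fitLine(np.c_[xs,ys].astype(np.float32),cv2.DIST_HUBER,0,.01,.01).ravel()
    tt=(xs-cx)*vx+(ys-cy)*vy
    e=[(cx+vx*t,cy+vy*t) for t in(tt.min(),tt.max())]
    W=[ray(n,*q,0.031) for q in e]
    dd=W[1]-W[0]; print(n,"lip",len(xs),np.round(e,1),np.round(W,4),np.linalg.norm(dd),"mid",(W[0]+W[1])/2,"ang",np.degrees(np.arctan2(dd[1],dd[0])))
    pic=cv2.resize(p[90:300,200:460].astype(np.uint8)[:,:,::-1],None,fx=3,fy=2.8); cv2.imwrite(f"pics/{n}z.png",pic)
E
```

```text
side btn [286.9 178.9] [  2   3  15  12 131] [0.6957 0.0185 0.106 ]
side btn [303.7 163. ] [  2   5  14  11 123] [ 0.6852 -0.0318  0.106 ]
side btn [319.6 147.9] [  3   5  13  11 112] [ 0.6747 -0.0827  0.106 ]
side lip 400 [[369.9 197.8]
 [374.1 261.3]] [[ 0.5539 -0.0626  0.031 ]
 [ 0.4912  0.0753  0.031 ]] 0.15152746541829365 mid [0.52253562 0.00636519 0.031     ] ang 114.43416632280076
top btn [338.2 168.9] [  2   3  13  13 122] [0.6975 0.0174 0.106 ]
top btn [361.8 173.7] [  3   3  13  12 118] [ 0.6875 -0.0333  0.106 ]
top btn [385.5 178.6] [  3   3  12  12 114] [ 0.6772 -0.0841  0.106 ]
top lip 151 [[305.9 254.7]
 [377.9 270.3]] [[ 0.512   0.0877  0.031 ]
 [ 0.4786 -0.0761  0.031 ]] 0.16711710513343553 mid [0.49528277 0.00581037 0.031     ] ang -101.54140288355529
```

View pics/topz.png

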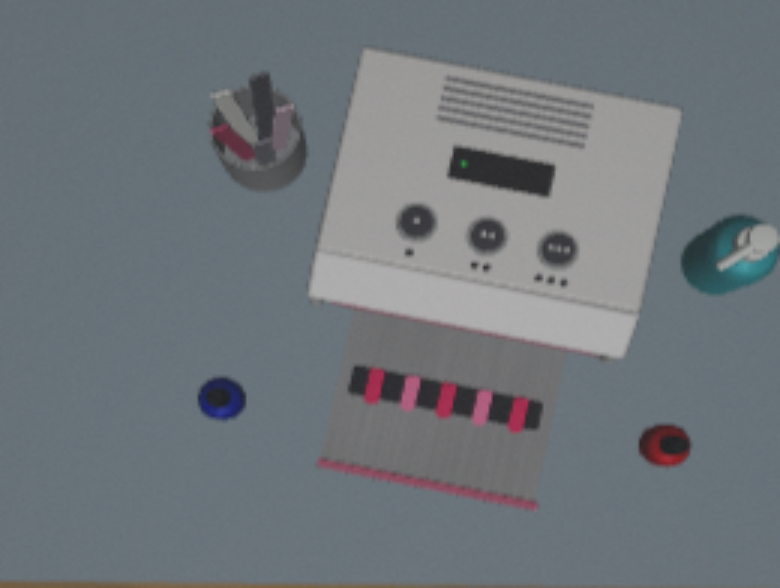

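```bash
python3 -m jog '-0.044 -0.0355 0 0 0 2.2 0; -0.088 -0.071 0 0 0 4.4 0; -0.132 -0.1065 0 0 0 6.6 0; -0.176 -0.142 0 0 0 8.8 0; -0.22 -0.1775 0 0 0 11 0; -0.264 -0.213 0 0 0 13.2 0; -0.308 -0.2485 0 0 0 15.4 0; -0.352 -0.284 0 0 0 17.6 0'
python3 - <<'E'
from h import *
s=read_state();print(s["tcp_rot"].round(4),s["position"],s["joint_positions"].round(1))
R=s["tcp_rot"]; a=np.array([.9796,-.2011,0])
tgt=np.array([.437,.018,.15]); print("shift tool",R.T@(tgt-s["position"]))
want=np.c_[[-.2011,-.9796,0],[-.9796,.2011,0],[0,0,-1]]
print(np.degrees(cv2.Rodrigues(R.T@want)[0].ravel()))
E
```

```text
time_s: 2.1
position: [0.3463, -0.1878, 0.2419]
tcp_rot: [[-0.044, -0.999, 0.001], [-0.999, 0.044, -0.001], [0.001, -0.001, -1.0]]
force: [-0.7, -0.4, 0.1]
opening: 0.169
[[-4.44e-02 -9.99e-01  1.20e-03]
 [-9.99e-01  4.44e-02 -9.00e-04]
 [ 9.00e-04 -1.20e-03 -1.00e+00]] [ 0.34628463 -0.18778437  0.24192258] [-44.8  12.3 113.2   0.   54.4  47.7]
shift tool [-0.2096918  -0.08137318  0.09183682]
[-0.07493603 -0.04531384  9.0556456 ]
```

```bash
python3 -m jog '-0.042 -0.016 0 0 0 2 0; -0.084 -0.033 0 0 0 4 0; -0.126 -0.049 0.02 0 0 6 0; -0.168 -0.065 0.05 0 0 8 0; -0.21 -0.081 0.08 0 0 9.06 0; -0.21 -0.081 0.12 0 0 9.06 0; -0.21 -0.081 0.12 0 0 9.06 0'
python3 - <<'E'
from h import *
s=read_state();print(s["tcp_rot"].round(4),s["position"],s["joint_positions"].round(1))
R=s["tcp_rot"]; a=np.array([.9796,-.2011,0])
tgt=np.array([.437,.018,.031]); print("shift tool",R.T@(tgt-s["position"]))
p,d=capture("side");cv2.imwrite("pics/side1.png",p[:,:,::-1])
E
```

```text
time_s: 2.98
position: [0.4337, 0.0182, 0.1197]
tcp_rot: [[-0.198, -0.98, -0.006], [-0.98, 0.198, 0.001], [-0.0, 0.006, -1.0]]
force: [-0.3, 0.3, -0.3]
opening: 0.009
[[-1.978e-01 -9.802e-01 -6.300e-03]
 [-9.802e-01  1.978e-01  1.300e-03]
 [-1.000e-04  6.500e-03 -1.000e+00]] [0.43365926 0.01816095 0.11970953] [-12.4  28.7 115.1  -0.   36.5  89. ]
shift tool [-0.00049833 -0.00388087  0.08868629]
```

View pics/side1.png

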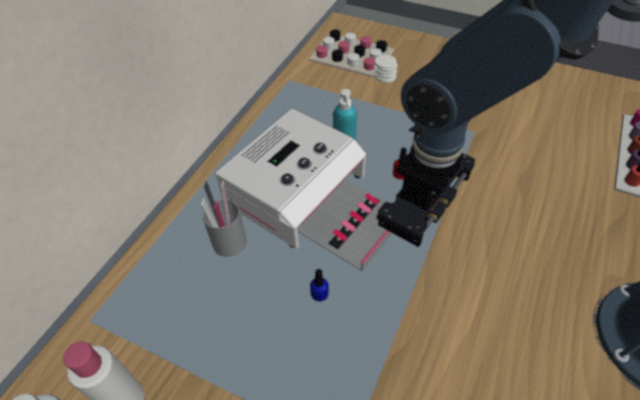

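The side view shows the closed fingers in front of the rose lip edge (around (385,240)), with everything else undisturbed. Next I'll descend.

```bash
python3 -m jog '0 0 0.03 0 0 0 0; 0 0 0.06 0 0 0 0; 0 0 0.085 0 0 0 0; 0 0 0.089 0 0 0 0; 0 -0.015 0.089 0 0 0 0; 0 -0.03 0.089 0 0 0 0; 0 -0.035 0.089 0 0 0 0; 0 -0.035 0.089 0 0 0 0'
python3 - <<'E'
from h import *
s=read_state();print(s["tcp_rot"].round(4),s["position"],s["joint_positions"].round(1),s["force"])
b=np.array([.6863,-.0325]); a=np.array([.9796,-.2011]); r=s["position"][:2]-(b-.115*a)
print("lamp-x from home lip",r@a,"lamp-y",r@[.2011,.9796])
p,d=capture("top");cv2.imwrite("pics/top2.png",cv2.resize(p[120:320,200:460],None,fx=3,fy=3)[:,:,::-1])
E
```

```text
time_s: 4.03
position: [0.4706, 0.0101, 0.033]
tcp_rot: [[-0.199, -0.98, 0.001], [-0.98, 0.199, -0.0], [0.0, -0.001, -1.0]]
force: [0.3, -0.3, 0.1]
opening: 0.005
[[-1.991e-01 -9.800e-01  1.500e-03]
 [-9.800e-01  1.991e-01 -3.000e-04]
 [ 0.000e+00 -1.500e-03 -1.000e+00]] [0.4705875  0.01010364 0.03304029] [-12.4  40.6 112.7  -0.   26.7  89.1] [ 0.29078057 -0.31804295  0.08102745]
lamp-x from home lip -0.10487295522792367 lamp-y -0.0016452621736357984
```

View pics/top2.png

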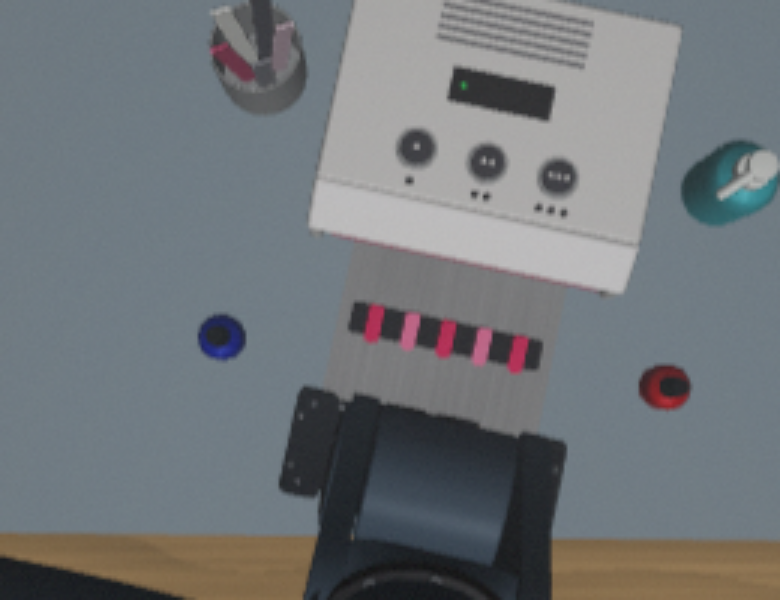

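```bash
python3 -m jog '0 -0.006 0.001 0 0 0 0; 0 -0.013 0.001 0 0 0 0; 0 -0.021 0.001 0 0 0 0; 0 -0.030 0.001 0 0 0 0; 0 -0.04 0.001 0 0 0 0; 0 -0.05 0.001 0 0 0 0; 0 -0.06 0.001 0 0 0 0; 0 -0.068 0.001 0 0 0 0'
python3 - <<'E'
from h import *
s=read_state();print(s["position"],s["force"])
b=np.array([.6863,-.0325]); a=np.array([.9796,-.2011]); r=s["position"][:2]-(b-.115*a)
print("lamp-x from home lip",r@a,"lamp-y",r@[.2011,.9796])
p,d=capture("side");cv2.imwrite("pics/side3.png",cv2.resize(p[90:290,200:460],None,fx=3,fy=3)[:,:,::-1])
E
```

```text
time_s: 5.08
position: [0.5371, -0.0034, 0.0314]
tcp_rot: [[-0.199, -0.98, 0.0], [-0.98, 0.199, -0.0], [0.0, -0.0, -1.0]]
force: [-1.8, 0.6, -0.2]
opening: 0.005
[ 0.53708523 -0.00343751  0.03144968] [-1.77721247  0.6310213  -0.20018861]
lamp-x from home lip -0.03700865514784804 lamp-y -0.0015374727832727691
```

View pics/side3.png

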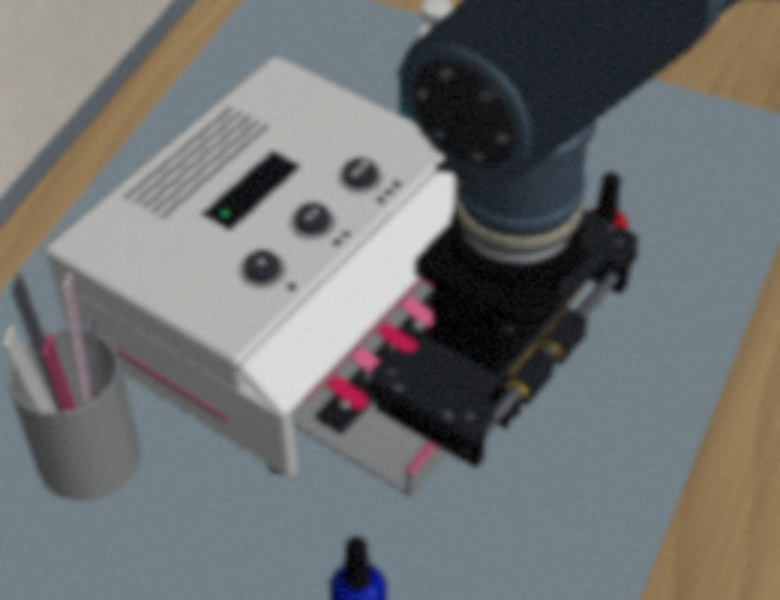

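The picture shows the tray sliding in, with the fingers on the lip centre and 1.9 N of force. The nails are clear of the gripper.

```bash
python3 -m jog '0 -0.006 0 0 0 0 0; 0 -0.011 0 0 0 0 0; 0 -0.015 0 0 0 0 0; 0 -0.018 0 0 0 0 0; 0 -0.02 0 0 0 0 0; 0 -0.022 0 0 0 0 0; 0 -0.0235 0 0 0 0 0'
```

```text
time_s: 6.0
position: [0.5595, -0.008, 0.0316]
tcp_rot: [[-0.199, -0.98, 0.0], [-0.98, 0.199, -0.0], [0.0, -0.0, -1.0]]
force: [-1.8, -0.7, 0.5]
opening: 0.005
```

```bash
python3 -m jog '0 -0.0012 0 0 0 0 0; 0 -0.0024 0 0 0 0 0; 0 -0.0030 0 0 0 0 0'; python3 -m jog '0 -0.0007 0 0 0 0 0;0 -0.0014 0 0 0 0 0'
```

```text
time_s: 6.38
position: [0.5624, -0.0085, 0.0315]
tcp_rot: [[-0.199, -0.98, 0.0], [-0.98, 0.199, 0.0], [-0.0, -0.0, -1.0]]
force: [-1.8, -0.9, 0.9]
opening: 0.008
time_s: 6.62
position: [0.5627, -0.0086, 0.0315]
tcp_rot: [[-0.199, -0.98, -0.002], [-0.98, 0.199, 0.0], [0.0, 0.002, -1.0]]
force: [-4.3, -0.6, 2.7]
opening: 0.009
```

```bash
python3 -m jog '0 -0.0007 0 0 0 0 0;0 -0.0007 0 0 0 0 0'; python3 -m jog '0 -0.0006 0 0 0 0 0;0 -0.0006 0 0 0 0 0'
```

```text
time_s: 6.88
position: [0.5628, -0.0086, 0.0314]
tcp_rot: [[-0.199, -0.98, -0.003], [-0.98, 0.199, 0.001], [0.0, 0.003, -1.0]]
force: [-5.5, -0.2, 3.4]
opening: 0.002
time_s: 7.12
position: [0.5629, -0.0086, 0.0314]
tcp_rot: [[-0.199, -0.98, -0.004], [-0.98, 0.199, 0.001], [0.0, 0.005, -1.0]]
force: [-5.8, 0.1, 3.6]
opening: 0.004
```

The force rises with no further motion, so the tray is at its end stop. I'll back off, lift and look.

```bash
python3 -m jog '0 0.01 0 0 0 0 0; 0 0.03 0 0 0 0 0; 0 0.05 0 0 0 0 0; 0 0.07 -0.04 0 0 0 0; 0 0.09 -0.09 0 0 0 0; 0 0.11 -0.14 0 0 0 0; 0 0.11 -0.18 0 0 0 0; 0 0.11 -0.18 0 0 0 0'
python3 - <<'E'
from h import *
s=read_state();print(s["tcp_rot"].round(4),s["position"],s["joint_positions"].round(1))
for n in("side","top"):
    p,d=capture(n);np.savez(f"pics/{n}4.npz",p=p);cv2.imwrite(f"pics/{n}4.png",cv2.resize(p[90:290,200:460],None,fx=3,fy=3)[:,:,::-1])
    p=p.astype(int);gray=p.mean(2)
    seeds={"top":[(339,169),(362,174),(386,179)],"side":[(287,179),(304,162),(320,147)]}[n]
    for (u,v) in seeds:
        m=gray[v-9:v+10,u-9:u+10]<110
        nl,lab,st,ce=cv2.connectedComponentsWithStats(m.astype(np.uint8));k=1+np.argmax(st[1:,4]); w=ce[k]+[u-9,v-9]
        print(n,w.round(1),st[k],ray(n,*w,.106).round(4))
    b=np.array([.6863,-.0325]); a=np.array([.9796,-.2011]); y=np.array([.2011,.9796])
    for o in(0,.1):
        for sg in(-.085,.085): print(o,sg,proj(n,[*(b-(.115+o)*a+sg*y),.032]).round(1))
E
```

```text
time_s: 8.12
position: [0.4602, 0.0124, 0.2148]
tcp_rot: [[-0.199, -0.98, 0.011], [-0.98, 0.199, -0.002], [-0.0, -0.011, -1.0]]
force: [-0.8, 1.1, -0.3]
opening: 0.007
[[-1.990e-01 -9.799e-01  1.130e-02]
 [-9.800e-01  1.990e-01 -2.200e-03]
 [-1.000e-04 -1.150e-02 -9.999e-01]] [0.46019315 0.01241776 0.21483897] [-12.4  19.7 107.1   0.   52.5  89. ]
side [286.9 178.9] [  3   3  13  12 123] [0.6957 0.0185 0.106 ]
side [303.8 163. ] [  3   5  13  11 117] [ 0.6851 -0.0321  0.106 ]
side [319.5 147.9] [  3   5  12  11 103] [ 0.6749 -0.0825  0.106 ]
0 -0.085 [374.1 186.9]
0 0.085 [325.2 241.8]
0.1 -0.085 [416.5 209.1]
0.1 0.085 [369.5 268.7]
top [338.4 168.7] [  2   3  13  12 113] [0.698 0.017 0.106]
top [362.  173.7] [  4   3  12  12 109] [ 0.6874 -0.0337  0.106 ]
top [385.4 178.6] [  3   3  12  12 109] [ 0.6772 -0.0841  0.106 ]
0 -0.085 [385.2 235.8]
0 0.085 [312.3 220.1]
0.1 -0.085 [376.4 279.2]
0.1 0.085 [302.9 263.2]
```

View pics/side4.png

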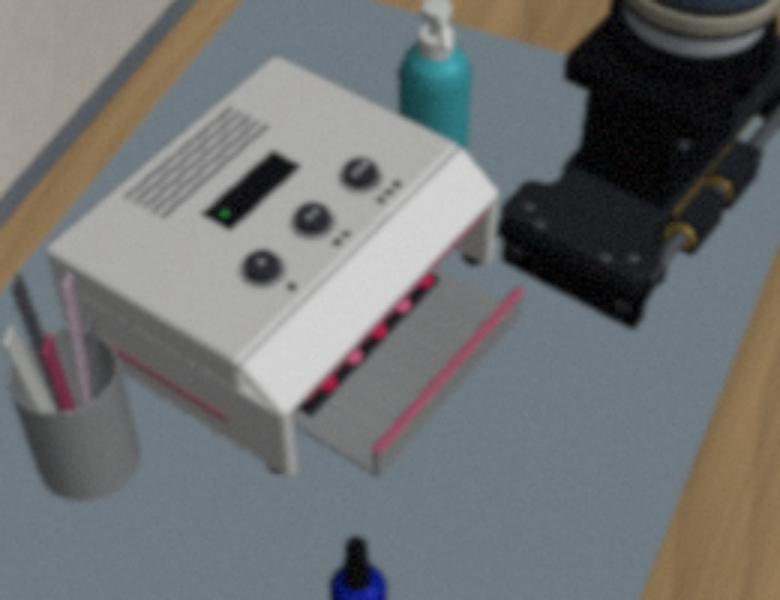

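View pics/top4.png

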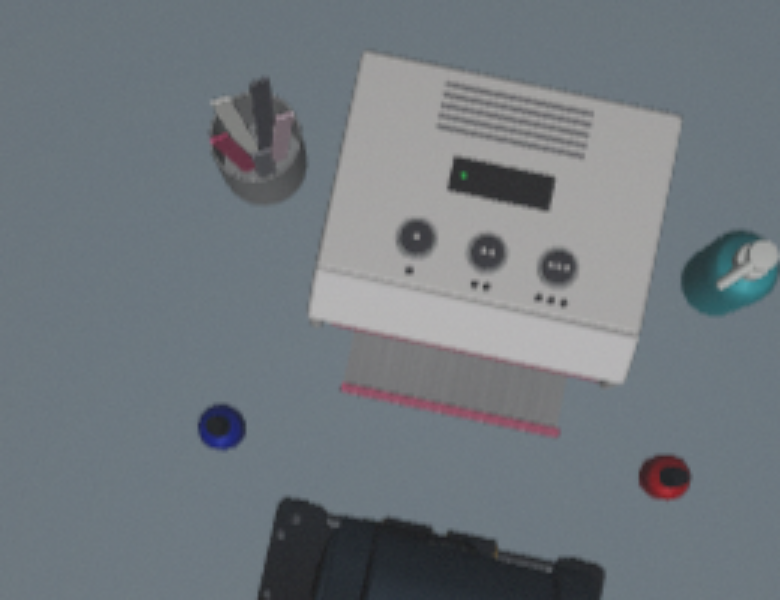

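The tray lip sits where the home pose predicts: side corners about (325,240) and (373,187), predicted (325,242) and (374,187). The lamp, nails and bottles haven't moved. Now over to the button.

```bash
python3 -m jog '0 -0.04 0 0 0 0 0; 0 -0.09 0 0 0 0 0; -0.0007 -0.14 0 0 0 0 0; -0.0007 -0.19 0 0 0 0 0; -0.0007 -0.22 0.01 0 0 0 0; -0.0007 -0.2306 0.04 0 0 0 0; -0.0007 -0.2306 0.065 0 0 0 0; -0.0007 -0.2306 0.065 0 0 0 0'; python3 -m jog '0 0 0 0 0 0 0;0 0 0 0 0 0 0'
python3 - <<'E'
from h import *
s=read_state();R=s["tcp_rot"];print(R.round(4),s["position"],s["force"])
tip=s["position"]+.019*R[:,2];print("tip",tip,"tool shift",R.T@(np.array([.6863,-.0328,.108])-tip))
for n in("side","top"):
    p,d=capture(n);cv2.imwrite(f"pics/{n}5.png",cv2.resize(p[90:290,200:460],None,fx=3,fy=3)[:,:,::-1])
E
```

```text
time_s: 9.22
position: [0.6806, -0.0319, 0.1413]
tcp_rot: [[-0.199, -0.98, -0.009], [-0.98, 0.199, 0.002], [-0.0, 0.009, -1.0]]
force: [-0.6, 0.4, -0.5]
opening: 0.002
time_s: 9.48
position: [0.684, -0.0325, 0.1477]
tcp_rot: [[-0.199, -0.98, 0.002], [-0.98, 0.199, -0.0], [-0.0, -0.002, -1.0]]
force: [-0.1, -0.5, -0.1]
opening: 0.001
[[-1.991e-01 -9.800e-01  2.300e-03]
 [-9.800e-01  1.991e-01 -5.000e-04]
 [-0.000e+00 -2.300e-03 -1.000e+00]] [ 0.68402875 -0.0325321   0.14768055] [-0.10728103 -0.5195369  -0.07086401]
tip [ 0.68407222 -0.03254073  0.1286806 ] tool shift [-0.00018934 -0.00218654  0.02068576]
```

View pics/side5.png

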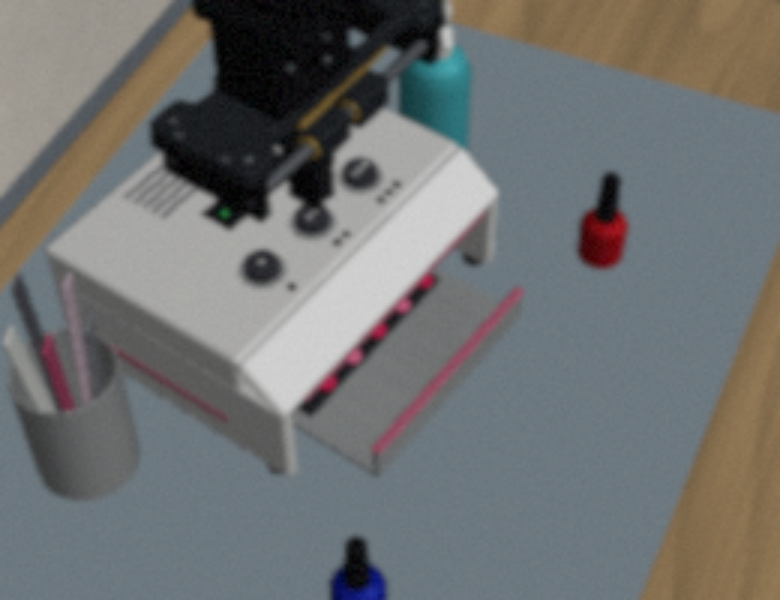

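The side view shows the closed fingertips directly above the two-dot key (about (312,215) in the crop). I'll descend slowly, with force readouts.

```bash
python3 -m jog '0 -0.002 0.005 0 0 0 0;0 -0.002 0.010 0 0 0 0;0 -0.002 0.014 0 0 0 0;0 -0.002 0.017 0 0 0 0;0 -0.002 0.019 0 0 0 0;0 -0.002 0.021 0 0 0 0;0 -0.002 0.0225 0 0 0 0'; python3 -m jog '0 0 0.001 0 0 0 0;0 0 0.002 0 0 0 0'
```

```text
time_s: 10.45
position: [0.6851, -0.0328, 0.1243]
tcp_rot: [[-0.199, -0.98, -0.0], [-0.98, 0.199, 0.0], [0.0, 0.0, -1.0]]
force: [-1.5, -0.2, 3.4]
opening: 0.004
time_s: 10.7
position: [0.6851, -0.0328, 0.1224]
tcp_rot: [[-0.199, -0.98, -0.0], [-0.98, 0.199, -0.0], [0.0, 0.0, -1.0]]
force: [-2.5, 0.2, 7.5]
opening: 0.005
```

```bash
python3 -m jog '0 0 0.0008 0 0 0 0;0 0 0.0008 0 0 0 0'; python3 -m jog '0 0 -0.005 0 0 0 0;0 0 -0.02 0 0 0 0;0 0 -0.05 0 0 0 0;0 0 -0.09 0 0 0 0;0 0.03 -0.12 0 0 0 0;0 0.08 -0.12 0 0 0 0;0 0.13 -0.12 0 0 0 0;0 0.18 -0.12 0 0 0 0'; python3 -m jog '0 0.04 0 0 0 0 0; 0 0.04 0 0 0 0 0;0 0.04 0 0 0 0 0;0 0.04 0 0 0 0 0'
python3 - <<'E'
from h import *
for n in("side","top"):
    p,d=capture(n);cv2.imwrite(f"pics/{n}6.png",cv2.resize(p[90:290,200:460],None,fx=3,fy=3)[:,:,::-1])
    gray=p.mean(2)
    for (u,v) in {"top":[(339,169),(362,174),(386,179)],"side":[(287,179),(304,162),(320,147)]}[n]:
        m=gray[v-9:v+10,u-9:u+10]<110
        nl,lab,st,ce=cv2.connectedComponentsWithStats(m.astype(np.uint8));k=1+np.argmax(st[1:,4]); w=ce[k]+[u-9,v-9]
        print(n,w.round(1),st[k])
    for l in["red_polish","blue_polish","file_pot","pump_bottle"]:
        print(l,[(np.round(r["centre"],4),round(r["score"],2)) for r in spot_in(l,n)[:1]])
E
```

```text
time_s: 10.95
position: [0.6851, -0.0327, 0.1224]
tcp_rot: [[-0.199, -0.98, -0.0], [-0.98, 0.199, -0.0], [0.0, 0.0, -1.0]]
force: [-3.7, 0.5, 6.8]
opening: 0.001
time_s: 11.95
position: [0.5079, 0.0032, 0.242]
tcp_rot: [[-0.199, -0.98, 0.002], [-0.98, 0.199, -0.0], [-0.0, -0.002, -1.0]]
force: [-0.4, 0.2, 1.0]
opening: 0.006
time_s: 12.45
position: [0.4715, 0.0105, 0.2416]
tcp_rot: [[-0.199, -0.98, 0.002], [-0.98, 0.199, -0.0], [0.0, -0.002, -1.0]]
force: [0.1, 1.4, -0.7]
opening: 0.004
side [286.9 178.9] [  3   3  13  12 123]
side [303.7 163. ] [  3   5  13  11 115]
side [319.6 147.8] [  3   5  13  10 101]
red_polish []
blue_polish [(array([0.5579, 0.1706, 0.033 ]), 0.75)]
file_pot [(array([0.7656, 0.1446, 0.0766]), 0.68)]
pump_bottle [(array([ 0.6741, -0.2055,  0.0935]), 0.59)]
top [338.4 168.7] [  2   3  13  12 113]
top [361.9 173.6] [  4   3  11  12 109]
top [385.5 178.7] [  3   3  12  12 110]
red_polish [(array([ 0.5255, -0.1753,  0.0377]), 0.55)]
blue_polish []
file_pot [(array([0.7693, 0.1315, 0.0754]), 0.89)]
pump_bottle [(array([0.561 , 0.1633, 0.0415]), 0.67)]
```

View pics/side6.png

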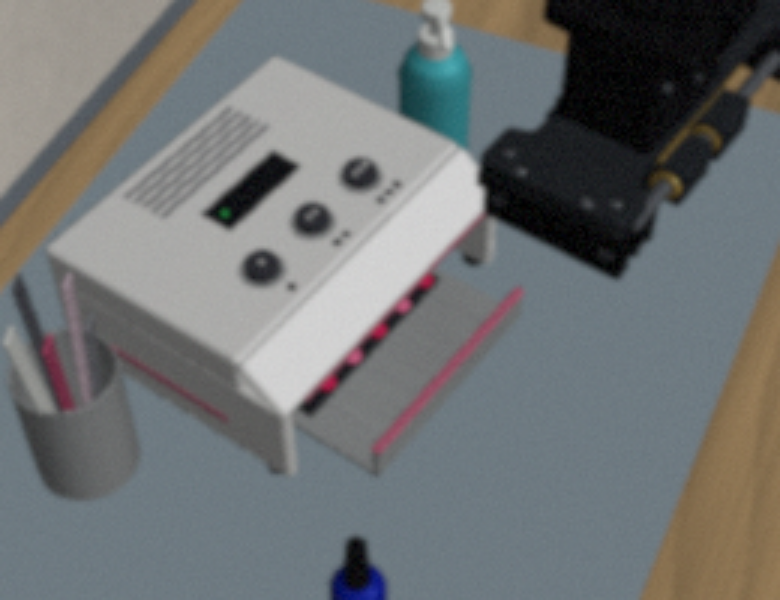

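View pics/top6.png

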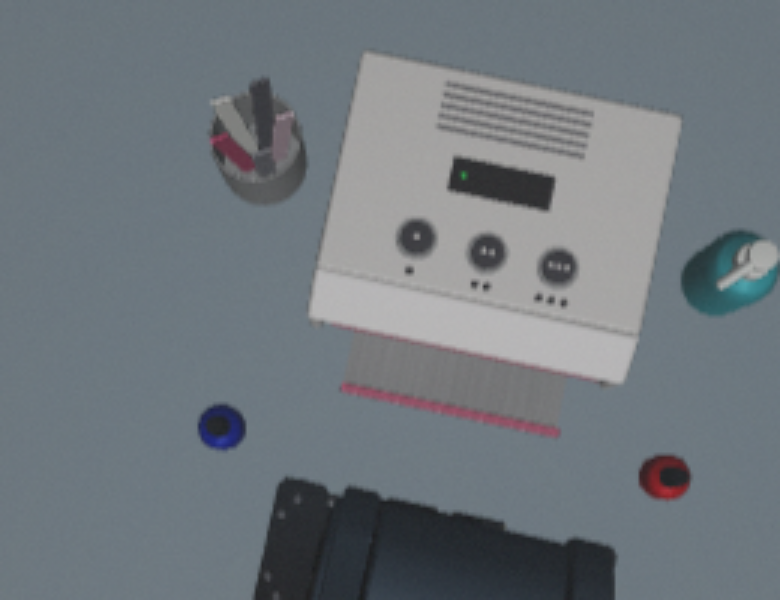

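The final views show the tray home, all three keys up, the lamp where it was and the bottles untouched. The arm is clear, so I'm handing in.

```bash
python3 -c "
from rig import *
print(hand_in())"
```

```text
the job is handed in; nothing more can be done
None
```

I pushed the tray home, pressed the two-dot button to its stop, let it come up and withdrew. The job was handed in at about 13 s of the 42 s allowed. The interface reports no verdict.

- **Tray:** I pushed the lip at its centre with the closed fingertips. The force was about 2 N while the tray slid, then rose to about 6 N with no more movement at the end stop. In the pictures the lip matches its predicted home position to within about 3 mm.
- **Button:** I pressed until the fingertips stopped at about 103.4 mm above the desk. The key is 108 mm up when released, so that is about 4.6 mm of its 5 mm travel. The force was about 7 N, and pressing 0.8 mm further gave no more movement, which points to the hard stop. Afterwards all three keys looked the same in the pictures as before.
- **Everything else:** The lamp had not moved measurably (under about 1 mm at the buttons). The nails, both polish bottles, the file pot and the pump bottle looked untouched, and the arm ended clear of everything.
- **Disagreements:** In the last check the network missed the red bottle in the side view and the blue bottle in the top view. It also labelled the blue bottle as the pump bottle in the top view. In the final top picture both bottles are upright in place, and each was found in the other view within about 4 mm of its first position.

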